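# Line up the spotting bottles by height

### The arm

A 6-joint arm with a two-finger parallel gripper is mounted at the origin on the work surface. World frame = base frame: x ahead of the robot, y to its left, z up, the work surface at z = 0. Lengths are in mm, angles in rad, forces in N, time in s.
With the tool pointing down it reaches from about 400 to 925 mm from the base axis. Payload 12.5 kg.
Tool frame: the origin (TCP) lies at the very end of the fingers, on their centre line; the grasp point (between the pads) lies 19 mm behind it; z points along the fingers, y is the line along which they close (so a half turn about z gives the same grasp; the last joint's range is limited). The gripper opens to 95 mm and grips with 3 to 60 N. Pads are 20 mm wide; open, the fingers measure 119 mm over their backs; the gripper's body (75 mm by 180 mm) begins 59 mm behind the grasp point.
Start: joints at [1.193, 0.491, 1.559, -0, 1.092, -0.106], TCP at [167.773, 602.079, 214.661] pointing down, gripper open.
Joint ranges: [-3.1, 3.1], [-0.84, 2.19], [0.05, 2.79], [-1.13, 4.28], [0.06, 2.93], [-2.69, 2.69]. Speed limits (rad/s): [2.22, 2.22, 2.79, 3.14, 3.14, 3.14].

### API

Orientations are given as [roll, pitch, yaw] about the fixed x, y, z axes, in that order (R = Rz(yaw) Ry(pitch) Rx(roll)).
In Python, from cell import env gives the robot as it stands.
- The arm moves only by the tool jog_arm, called by a JSON object that holds its "fn" and its "kwargs". Schema: {"type":"object","properties":{"moves":{"type":"array","items":{"type":"array","prefixItems":[{"type":"array","items":{"type":"number"},"minItems":3,"maxItems":3},{"type":"number"},{"type":"number"}],"minItems":3,"maxItems":3},"minItems":1,"maxItems":5},"only":{"type":"string"},"quiet":{"type":"boolean"},"lines":{"type":"string"}},"required":["moves"],"additionalProperties":false}. moves is a list of rows, 1 to 5 of them, each written [[dx, dy, dz], turn, opening]: dx, dy, dz in mm, then a turn about the tool's z in rad, then the opening from 0.0 (shut) to 1.0 (fully open); each row is the pose to reach, as a shift and turn from the pose commanded when the call began, along the tool's axes at that moment; what a row does not reach only later rows make up. A row lasts 1/12 s, in which the tool goes at most 41.7 mm and 0.125 rad, less where a joint would pass 70% of its speed; a pose out of reach is approached as far as the arm can. The fingers move at their own pace and stop on an object; the grip force is fixed at half the most. Time passes only in rows, so rows that do not move let the fingers close. The tool returns the time, the measured TCP pose, the force, the opening and the grip force at its end. only (a regular expression) keeps the lines of the reply that match it, lines (a string "A,B") keeps lines A to B, and quiet returns only ok. Input that does not fit is refused with a message, and nothing moves.
- env.state(): the state, without advancing time (a new reading comes with each control period).
- env.read_camera(name): name is "scene" or "top"; returns (picture, depth): 480x640x3 uint8, red, green, blue; 480x640 float32, mm along the optical axis (not along the pixel's ray), 0 where there is no reading.
- env.camera_info(name): a dict with "vertical_fov" (degrees; the focal length in pixels is half the picture's height over the tangent of half this angle, whatever the lens; pixels are square), "cx", "cy" (the principal point, pixels), "origin" and "attitude" of the camera in the world. Camera axes: x right, y down, z forward; pixel columns grow to the right and rows downward; lengths in mm; the calibration is good to about 2 mm. A picture is of the moment at which its call begins. camera_info takes no time and is no camera call.
- env.job_done(): hands the job in; it is judged then, once.
The state is a dict: "t": time; "joints": joint angles; "qvel": joint speeds; "tau": joint torques, N m; "eef_pos": TCP position; "tcp_rot": TCP orientation; "ft_force": force on the tool from outside, world axes, zero at the start; "moment": the same for the moment, N m; "opening": opening from 0.0 (shut) to 1.0 (fully open); "grip_force": force on a finger pad.
Only numpy, scipy, OpenCV 4.12 (cv2) and the standard library are available. Lean on these libraries where they do the work, as an engineer would, in place of code of your own. Each camera call takes 0.05 s, during which the arm holds its last target. There are 200 camera calls.

### The job

Tidy the spotting bottles beside the pressing table: stand all four upright on the four mats of the metal ledge, one centred on each mat, in order of height, with the tallest on the red mat and each next one shorter, so that the shortest stands at the other end. Do not tip any bottle over, leave the clothes brush and the dosing cup where they are, and let go of everything at the end.

Things in the scene. Friction and masses are not known exactly. Their poses are not given: they have to be found in the camera images.
- bottle_blue: Loose rigid white bottle with blue cap and band, the tallest: 155 mm high. Round body 44 mm across up to a flat shoulder at 117 mm, a neck 19 mm across and 6 mm high, then a round cap 26 mm across and 32 mm high up to the top. 0.14 to 0.28 kg. Origin: centre of its underside; z up the bottle. Starts upright on the table.
- bottle_green: Loose rigid white bottle with green cap and band, the second tallest: 130 mm high. Round body 44 mm across up to a flat shoulder at 92 mm, a neck 19 mm across and 6 mm high, then a round cap 26 mm across and 32 mm high up to the top. 0.12 to 0.24 kg. Origin: centre of its underside; z up the bottle. Starts upright on the table.
- bottle_yellow: Loose rigid white bottle with yellow cap and band, the second shortest: 105 mm high. Round body 44 mm across up to a flat shoulder at 67 mm, a neck 19 mm across and 6 mm high, then a round cap 26 mm across and 32 mm high up to the top. 0.09 to 0.18 kg. Origin: centre of its underside; z up the bottle. Starts upright on the table.
- bottle_black: Loose rigid white bottle with black cap and band, the shortest: 80 mm high. Round body 44 mm across up to a flat shoulder at 42 mm, a neck 19 mm across and 6 mm high, then a round cap 26 mm across and 32 mm high up to the top. 0.06 to 0.13 kg. Origin: centre of its underside; z up the bottle. Starts upright on the table.
- mat_red: The only red mat: a round mat, 64 mm across, 3 mm thick, fixed on a rimless aluminium ledge (340 x 84 x 12 mm). Origin: centre of its underside; its top is 15 mm above the table; y runs along the ledge. Four mats in a straight row, 85 mm apart. It lies at one end of the row, left or right as it comes.
- mat_left: Black round mat, 64 mm across, 3 mm thick, fixed on a rimless aluminium ledge (340 x 84 x 12 mm). Origin: centre of its underside; its top is 15 mm above the table; y runs along the ledge. Four mats in a straight row, 85 mm apart. The inner mat on the left (larger y) half of the row; next to the red mat only if red is at that end.
- mat_right: Black round mat, 64 mm across, 3 mm thick, fixed on a rimless aluminium ledge (340 x 84 x 12 mm). Origin: centre of its underside; its top is 15 mm above the table; y runs along the ledge. Four mats in a straight row, 85 mm apart. The inner mat on the right (smaller y) half of the row; next to the red mat only if red is at that end.
- mat_last: Black round mat, 64 mm across, 3 mm thick, fixed on a rimless aluminium ledge (340 x 84 x 12 mm). Origin: centre of its underside; its top is 15 mm above the table; y runs along the ledge. Four mats in a straight row, 85 mm apart. It lies at the end of the row farthest from the red mat.
- brush: Bystander: loose wooden clothes brush, 150 x 50 mm, 40 mm high, bristles down. Origin: centre of its underside; x along its length.
- cup: Bystander: loose orange dosing cup, open on top, rim 80 mm in diameter, 80 mm high. Origin: centre of its underside.

How it is judged:
By the outcome, as a careful person would: the job done as asked, in the order asked, and still so for the second after the job is handed in, with the robot touching nothing.
It also fails if it takes over 93 s, if anything falls off the work surface, if the arm or the gripper's body presses on something with over 40 N, if the wrist force passes 120 N, or if a joint passes its speed limit or range.

## Working session

There is one attempt and no reset: what is moved stays moved. The work goes in short steps, Python scripts to look and compute and a tool call to move; the robot and the scene stay as the last step left them, time stands still between calls to the robot, and variables do not carry over. Pictures are saved under pics/ and viewed, at most 14 in all, crops included, and the job is handed in when it is done.

```bash
ls; mkdir -p pics; cat > h.py <<'E'
from cell import env
import numpy as np, cv2
from scipy.spatial.transform import Rotation as R
def cloud(n):
    p,d=env.read_camera(n); i=env.camera_info(n)
    f=240/np.tan(np.radians(i["vertical_fov"])/2)
    v,u=np.mgrid[:480,:640]
    c=np.stack([(u-i["cx"])/f*d,(v-i["cy"])/f*d,d],-1)
    return p,d,c@R.from_euler('xyz',i["attitude"]).as_matrix().T+np.array(i["origin"])
E
python3 - <<'E'
from h import *
for n in("top","scene"):
    p,d,w=cloud(n); i=env.camera_info(n); print(n,i)
    cv2.imwrite(f"pics/{n}0.png",p[:,:,::-1]); np.savez(f"pics/{n}0.npz",p=p,d=d,w=w)
print(env.state())
E
```

```text
cell.py
pics
top {'vertical_fov': 54.784417536860225, 'cx': 311.41141765329354, 'cy': 242.16119609202167, 'origin': array([ 387.2669229 ,    7.74210951, 1230.74521249]), 'attitude': array([-2.98619577e+00, -1.57695536e-03, -1.59998963e+00])}
scene {'vertical_fov': 56.668070784192466, 'cx': 311.86844942129466, 'cy': 237.50601226905638, 'origin': array([880.56390506, 552.44898708, 891.18563547]), 'attitude': array([-2.4790265 ,  0.0081179 ,  2.65441907])}
{'t': 0.1, 'joints': array([ 1.19340125e+00,  4.91487152e-01,  1.55936106e+00,  3.53087129e-05,
        1.09169550e+00, -1.05552639e-01]), 'qvel': array([ 0.00144555, -0.00199525, -0.00114473, -0.00029361,  0.00219492,
        0.00044745]), 'tau': array([ 3.03854162e-03, -6.13618970e+01, -2.58607167e+01,  6.94257044e-02,
        4.70285083e-02, -4.32287482e-05]), 'eef_pos': array([167.68418493, 601.8787323 , 214.13717224]), 'tcp_rot': array([-3.14065019e+00, -1.31343303e-04,  2.86973386e+00]), 'ft_force': array([ 0.34132034, -0.04832013, -0.33332178]), 'moment': array([-0.01058733, -0.00786637, -0.04308589]), 'grip_force': 0.0, 'opening': 1.003479822174938}
```

View pics/top0.png

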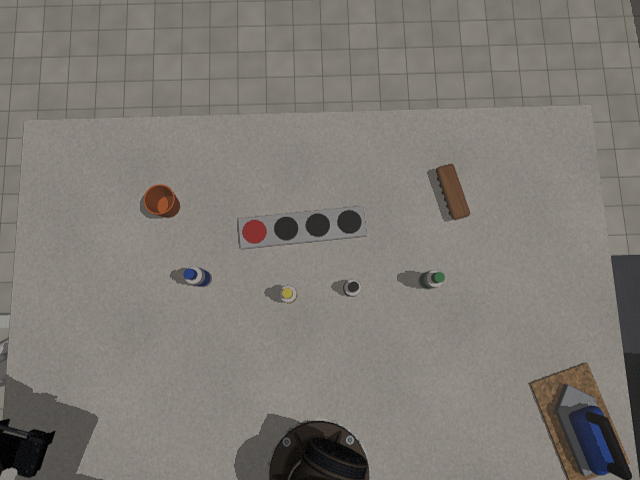

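View pics/scene0.png

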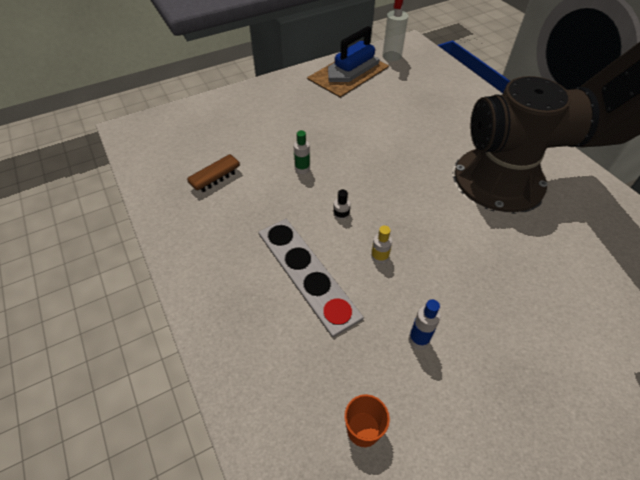

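The top view shows the red mat at (254,231) and the black mats at (286,228), (318,225) and (349,222). The caps are at blue (190,273), yellow (288,293), black (352,287) and green (439,278). The scene view agrees, with the brush and cup well clear.

```bash
cat > m.py <<'E'
from h import *
from scipy.optimize import least_squares
def fitc(q,r):
    o=least_squares(lambda c:np.hypot(*(q-c).T)-r,q.mean(0),loss='soft_l1'); return o.x
def bottles(W,P,seeds):
    for n,h,s in seeds:
        out=[]
        for w in W:
            near=np.hypot(w[...,0]-s[0],w[...,1]-s[1])<45
            t=near&(abs(w[...,2]-h)<5); 
            b=near&(w[...,2]>22)&(w[...,2]<h-44)
            out+= [w[t].mean(0).round(1),t.sum(),fitc(w[b][:,:2],22).round(1) if b.sum()>10 else None,b.sum()]
        print(n,*out)
E
python3 - <<'E'
from m import *
T,S=np.load("pics/top0.npz"),np.load("pics/scene0.npz")
px={"red":(254,231),"m1":(286,228),"m2":(318,225),"last":(349,222)}
for D,pp in((T,[(254,231),(286,228),(318,225),(349,222)]),(S,[(338,312),(317,284),(298,258),(281,235)])):
    hsv=cv2.cvtColor(D['p'],cv2.COLOR_RGB2HSV)
    for i,(u,v) in enumerate(pp):
        m=((hsv[...,1]>140) if i==0 else (hsv[...,2]<75)).astype(np.uint8)
        _,l=cv2.connectedComponents(m); k=l==l[v,u]
        c=cv2.findContours(k.astype(np.uint8),0,1)[0][0]; print(k.sum(),cv2.minEnclosingCircle(c)[1],np.median(D['w'][k],0).round(1),D['w'][k].mean(0).round(1))
seeds=[(n,h,T['w'][v,u]) for n,h,(u,v) in [("blue",155,(190,273)),("green",130,(439,278)),("yellow",105,(288,293)),("black",80,(352,287))]]
print([(s[0],s[2].round(0)) for s in seeds])
bottles([T['w'],S['w']],0,seeds)
for n,(u,v) in dict(cup=(160,200),brush=(453,190)).items(): print(n,T['w'][v,u])
E
```

```text
420 11.61555004119873 [611.6 152.3  15.1] [611.1 152.   18. ]
440 12.021328926086426 [618.1  67.4  15.1] [618.   67.9  15.1]
433 11.929807662963867 [624.  -16.4  15.3] [622.7 -16.6  23.7]
429 11.818354606628418 [ 631.4 -101.3   15.1] [ 630.1 -100.9   20.8]
568 13.960821151733398 [614.5 155.1  17.1] [615.3 156.1  20.1]
507 13.277424812316895 [620.8  70.4  17. ] [620.6  70.4  16.9]
449 12.75783634185791 [627.7 -13.3  17.3] [628.4 -11.4  21.1]
400 12.257750511169434 [633.7 -98.3  17.3] [634.9 -95.6  21.5]
[('blue', array([491., 285., 156.])), ('green', array([ 465., -300.,  130.])), ('yellow', array([441.,  61., 102.])), ('black', array([452., -97.,  79.]))]
blue [489.7 288.4 154.8] 94 [490.  289.1] 144 [494.9 291.6 156.3] 150 [493.5 290.3] 474
green [ 466.5 -299.4  130.1] 94 [ 466.9 -300.5] 110 [ 472.  -296.4  131.4] 65 [ 470.8 -299.5] 280
yellow [440.9  63.9 105.1] 90 [440.8  64.2] 12 [446.4  67.6 106.6] 93 [444.4  65.2] 187
black [ 453.1 -100.3   80.1] 85 [ 453.3 -100.8] 15 [459.  -96.3  81.2] 73 [457.3 -99.7] 63
cup [706.7615749  407.70041147   5.59480383]
brush [ 702.75611326 -378.85050634   39.73037926]
```

```bash
cat > go.py <<'E'
import sys; from h import *
# usage: go.py x y z : shift in tool axes and turn to reach it, with fingers closing across the row
s=env.state(); r=R.from_euler('xyz',s["tcp_rot"])
t=np.array([float(a) for a in sys.argv[1:4]])
y=r.as_matrix()[:,1]; a=0.077-np.arctan2(y[1],y[0])
print("shift",r.inv().apply(t-s["eef_pos"]).round(1),"turn",round(-a,3),"q",s["joints"].round(2))
E
```

{"fn": "jog_arm", "kwargs": {"moves": [[[-36, -19, 0], 0.12, 1], [[-72, -38, 0], 0.24, 1], [[-108, -57, 0], 0.36, 1], [[-144, -76, 0], 0.48, 1], [[-180, -95, 0], 0.6, 1]]}}

```text
t: 0.52
eef_pos: [316.5, 460.7, 214.4]
tcp_rot: [-3.141, 0.0, 2.264]
ft_force: [0.9, 0.6, 0.2]
opening: 0.996
grip_force: 0.0
```

```bash
python3 go.py 492 289.5 190
```

```text
shift [-243.8   25.5   24.4] turn 0.617 q [0.85 0.4  1.72 0.   1.02 0.16]
```

{"fn": "jog_arm", "kwargs": {"moves": [[[-40, 4, 0], 0.12, 1], [[-80, 8, 0], 0.24, 1], [[-120, 12, 0], 0.36, 1], [[-160, 17, 0], 0.48, 1], [[-200, 21, 0], 0.6, 1]]}}

```text
t: 0.93
eef_pos: [461.5, 321.0, 214.5]
tcp_rot: [-3.141, 0.0, 1.664]
ft_force: [0.7, 1.2, 0.6]
opening: 1.0
grip_force: 0.0
```

```bash
python3 go.py 492 289.5 190
```

```text
shift [-34.2  27.4  24.5] turn 0.016 q [0.49 0.4  1.72 0.   1.02 0.4 ]
```

{"fn": "jog_arm", "kwargs": {"moves": [[[-20, 16, 10], 0.016, 1], [[-34, 27.4, 20], 0.016, 1], [[-34, 27.4, 24], 0.016, 1], [[-34, 27.4, 24], 0.016, 1]]}}

```text
t: 1.27
eef_pos: [490.9, 290.8, 189.4]
tcp_rot: [-3.139, 0.001, 1.652]
ft_force: [-0.6, -0.4, -0.1]
opening: 1.0
grip_force: 0.0
```

```bash
python3 go.py 492 289.5 120; python3 - <<'E'
from h import *
for n in("top","scene"):
    p,d,w=cloud(n); cv2.imwrite(f"pics/{n}1.png",cv2.resize(p[200:380,140:300] if n=="top" else p[180:400,330:520],None,fx=2.5,fy=2.5)[:,:,::-1])
E
```

```text
shift [-1.3  1.1 69.4] turn 0.004 q [0.42 0.44 1.72 0.   0.98 0.34]
```

View pics/scene1.png

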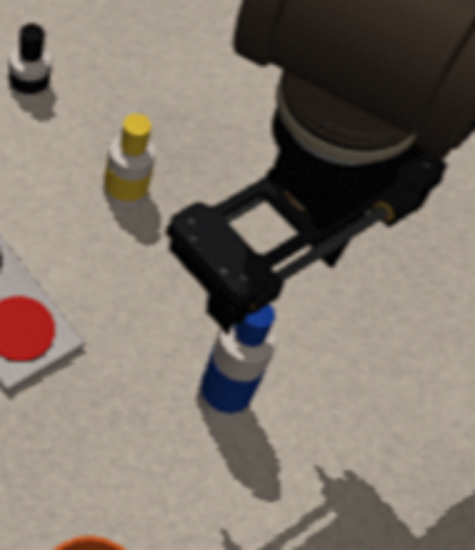

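The crop shows the gripper straddling the blue cap at about (258,320), with the fingers clear on both sides. I'll descend and grip.

{"fn": "jog_arm", "kwargs": {"moves": [[[-1, 1, 20], 0, 1], [[-1, 1, 40], 0, 1], [[-1, 1, 60], 0, 1], [[-1, 1, 69.5], 0, 1], [[-1, 1, 69.5], 0, 1]]}}

```text
t: 1.78
eef_pos: [490.9, 291.2, 119.9]
tcp_rot: [-3.139, 0.001, 1.655]
ft_force: [-0.4, 0.4, 0.2]
opening: 1.001
grip_force: 0.0
```

{"fn": "jog_arm", "kwargs": {"moves": [[[0, 0, 0], 0, 0.5], [[0, 0, 0], 0, 0.5], [[0, 0, 0], 0, 0.4], [[0, 0, 0], 0, 0.3], [[0, 0, 0], 0, 0.2]]}}

```text
t: 2.2
eef_pos: [492.3, 290.7, 121.8]
tcp_rot: [3.141, -0.0, 1.654]
ft_force: [0.2, -1.2, 0.5]
opening: 0.704
grip_force: 0.0
```

{"fn": "jog_arm", "kwargs": {"moves": [[[0, 0, 0], 0, 0.1], [[0, 0, 0], 0, 0], [[0, 0, 0], 0, 0], [[0, 0, 0], 0, 0], [[0, 0, 0], 0, 0]]}}

```text
t: 2.62
eef_pos: [492.2, 290.6, 121.1]
tcp_rot: [-3.142, -0.0, 1.654]
ft_force: [-0.2, -0.3, -0.0]
opening: 0.356
grip_force: 0.0
```

{"fn": "jog_arm", "kwargs": {"moves": [[[0, 0, -8], 0, 0], [[0, 0, -20], 0, 0], [[0, 0, -40], 0, 0], [[0, 0, -60], 0, 0], [[0, 0, -70], 0, 0]]}}

```text
t: 3.03
eef_pos: [492.6, 290.9, 193.6]
tcp_rot: [3.139, -0.001, 1.654]
ft_force: [-0.3, 0.4, -1.9]
opening: 0.263
grip_force: 30.0
```

{"fn": "jog_arm", "kwargs": {"moves": [[[0, 0, 0], 0, 0]]}}

```text
t: 3.12
eef_pos: [492.9, 291.0, 193.5]
tcp_rot: [3.138, -0.001, 1.654]
ft_force: [0.9, -0.8, -1.8]
opening: 0.268
grip_force: 30.0
```

```bash
python3 go.py 613 153.7 190; python3 - <<'E'
from h import *
p,d,w=cloud("scene"); cv2.imwrite("pics/s2.png",cv2.resize(p[180:400,330:520],None,fx=2.5,fy=2.5)[:,:,::-1])
E
```

```text
shift [-146.8  108.3    3.7] turn 0.006 q [0.42 0.44 1.72 0.   0.98 0.33]
```

View pics/s2.png

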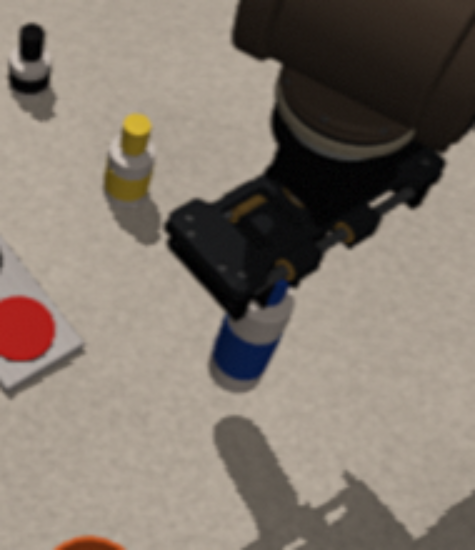

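The blue bottle hangs upright in the grip, near (250,340). The fingers finished closing only as the lift began, so I'll measure its height relative to the tool over the mat.

{"fn": "jog_arm", "kwargs": {"moves": [[[-12, 9, 0], 0, 0], [[-33, 24, 0], 0, 0], [[-55, 41, 0], 0, 0], [[-77, 57, 0], 0, 0], [[-99, 73, 0], 0, 0]]}}

```text
t: 3.58
eef_pos: [573.3, 196.9, 189.7]
tcp_rot: [-3.14, 0.0, 1.654]
ft_force: [0.8, 1.0, -1.2]
opening: 0.273
grip_force: 30.0
```

{"fn": "jog_arm", "kwargs": {"moves": [[[-20, 15, 0], 0, 0], [[-36, 27, 0], 0, 0], [[-47.8, 35.3, 0], 0, 0], [[-47.8, 35.3, 0], 0, 0], [[-47.8, 35.3, 0], 0, 0]]}}

```text
t: 4.0
eef_pos: [611.8, 153.1, 190.1]
tcp_rot: [-3.14, -0.0, 1.653]
ft_force: [0.9, 0.7, -1.8]
opening: 0.269
grip_force: 30.0
```

```bash
python3 go.py 613 153.7 130; cat > held.py <<'E'
from m import *
s=env.state(); e=s["eef_pos"]; print(e.round(1))
for n in("top","scene"):
    p,d,w=cloud(n)
    k=(np.hypot(w[...,0]-e[0],w[...,1]-e[1])<40)&(w[...,2]>22)&(w[...,2]<e[2]-8)
    q=w[k]; z=q[:,2]; print(n,k.sum(),np.percentile(z,[0,1,2,50,98]).round(1))
    for lo in range(20,int(e[2]),20):
        b=q[(z>=lo)&(z<lo+20)]
        if len(b)>8: print(lo,len(b),fitc(b[:,:2],22).round(1))
E
python3 held.py
```

```text
shift [ 0.5  1.3 60.1] turn 0.005 q [0.14 0.52 1.57 0.   1.05 0.06]
[611.8 153.1 190.1]Traceback (most recent call last):
  File "held.py", line 6, in <module>
    q=w[k]; z=q[:,2]; print(n,k.sum(),np.percentile(z,[0,1,2,50,98]).round(1))
                                      ~~~~~~~~~~~~~^^^^^^^^^^^^^^^^^
    return _quantile_unchecked(
        a, q, axis, out, overwrite_input, method, keepdims, weights)
    return _ureduce(a,
                    func=_quantile_ureduce_func,
    ...<5 lines>...
                    overwrite_input=overwrite_input,
                    method=method)
    r = func(a, **kwargs)
    result = _quantile(arr,
                       quantiles=q,
    ...<2 lines>...
                       out=out,
                       weights=wgt)
    slices_having_nans = np.isnan(arr[-1, ...])
                                  ~~~^^^^^^^^^
IndexError: index -1 is out of bounds for axis 0 with size 0
```

```bash
sed -i 's/("top","scene")/["scene"]/' held.py; python3 held.py; python3 - <<'E'
from h import *
p,d,w=cloud("scene"); cv2.imwrite("pics/s3.png",cv2.resize(p[180:400,230:420],None,fx=2.5,fy=2.5)[:,:,::-1])
E
```

```text
[611.5 153.7 190.3]
scene 788 [ 22.4  66.9  68.1 141.  180.7]
60 68 [613.3 153.2]
80 99 [633. 188.]
100 108 [613.3 153.9]
120 110 [613.3 153.9]
140 134 [613.  153.6]
160 232 [612.6 152.1]
180 36 [610.3 145. ]
```

View pics/s3.png

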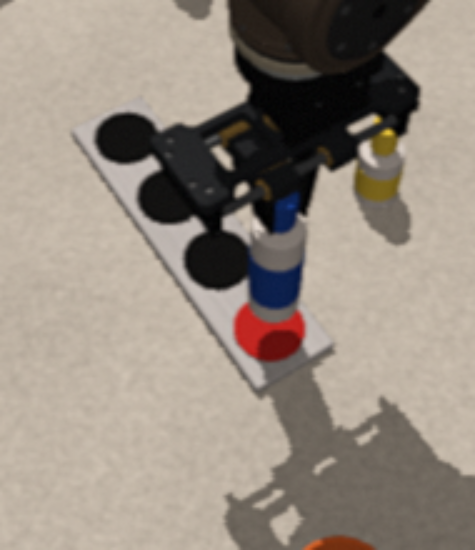

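The crop shows the blue bottle vertical over the red mat (about (270,330)), with its bottom near z=66. I'll lower it with force checks.

{"fn": "jog_arm", "kwargs": {"moves": [[[1, 1.3, 15], 0, 0], [[1, 1.3, 30], 0, 0], [[1, 1.3, 40], 0, 0], [[1, 1.3, 46], 0, 0], [[1, 1.3, 46], 0, 0]]}}

```text
t: 4.57
eef_pos: [613.3, 155.0, 144.9]
tcp_rot: [3.141, -0.0, 1.655]
ft_force: [-0.3, 0.3, -0.3]
opening: 0.27
grip_force: 30.0
```

{"fn": "jog_arm", "kwargs": {"moves": [[[0, 0, 1], 0, 0], [[0, 0, 2], 0, 0], [[0, 0, 2], 0, 0]]}}

```text
t: 4.82
eef_pos: [613.6, 154.7, 144.4]
tcp_rot: [3.14, -0.0, 1.654]
ft_force: [-2.2, 0.4, 7.2]
opening: 0.266
grip_force: 30.0
```

```bash
python3 held.py
```

```text
[613.6 154.7 144.4]
scene 685 [ 22.4  24.   25.6  96.5 135.3]
20 74 [614.3 154.4]
40 92 [614.6 154.9]
60 94 [614.7 155.1]
80 106 [614.7 155. ]
100 105 [614.7 154.7]
120 214 [614.4 152.3]
```

The bottle is in contact (+7 N) and centred. I'll release, rise, and then head for green.

{"fn": "jog_arm", "kwargs": {"moves": [[[0, 0, 0], 0, 0.4], [[0, 0, 0], 0, 0.5], [[0, 0, 0], 0, 0.6], [[0, 0, 0], 0, 0.7], [[0, 0, 0], 0, 0.8]]}}

```text
t: 5.28
eef_pos: [613.5, 154.4, 143.1]
tcp_rot: [-3.142, -0.0, 1.654]
ft_force: [-0.1, 0.5, -0.2]
opening: 0.562
grip_force: 0.0
```

{"fn": "jog_arm", "kwargs": {"moves": [[[0, 0, 0], 0, 0.8], [[0, 0, -10], 0, 0.8], [[0, 0, -30], 0, 0.8], [[0, 0, -55], 0, 0.8], [[0, 0, -75], 0, 0.8]]}}

```text
t: 5.7
eef_pos: [613.6, 154.4, 220.3]
tcp_rot: [3.141, -0.0, 1.654]
ft_force: [0.1, -0.4, 0.0]
opening: 0.793
grip_force: 0.0
```

```bash
python3 go.py 469 -299 170
```

```text
shift [-439.9 -181.7   50.1] turn 0.006 q [0.14 0.5  1.53 0.   1.11 0.06]
```

{"fn": "jog_arm", "kwargs": {"moves": [[[-34, -14, 0], 0, 0.8], [[-68, -28, 0], 0, 0.8], [[-102, -42, 0], 0, 0.8], [[-136, -56, 0], 0, 0.8], [[-170, -70, 0], 0, 0.8]]}}

```text
t: 6.12
eef_pos: [557.1, -22.2, 219.0]
tcp_rot: [3.141, 0.0, 1.654]
ft_force: [0.9, -0.4, -0.7]
opening: 0.8
grip_force: 0.0
```

{"fn": "jog_arm", "kwargs": {"moves": [[[-34, -14, 0], 0, 0.8], [[-68, -28, 0], 0, 0.8], [[-102, -42, 0], 0, 0.8], [[-136, -56, 0], 0, 0.8], [[-170, -70, 0], 0, 0.8]]}}

```text
t: 6.53
eef_pos: [501.4, -197.7, 219.0]
tcp_rot: [3.141, 0.0, 1.654]
ft_force: [-0.4, -0.3, 0.5]
opening: 0.802
grip_force: 0.0
```

{"fn": "jog_arm", "kwargs": {"moves": [[[-34, -14, 10], 0, 0.8], [[-68, -28, 20], 0, 0.8], [[-99.9, -41.7, 40], 0, 0.8], [[-99.9, -41.7, 50], 0, 0.8], [[-99.9, -41.7, 50], 0, 0.8]]}}

```text
t: 6.95
eef_pos: [467.6, -300.0, 166.6]
tcp_rot: [-3.14, -0.002, 1.651]
ft_force: [0.1, 0.0, 0.1]
opening: 0.798
grip_force: 0.0
```

```bash
python3 go.py 469 -299 95;python3 - <<'E'
from m import *
for n in["scene","top"]:
    p,d,w=cloud(n)
    bottles([w],0,[("blue",170,(613,154)),("green",130,(469,-299)),("yellow",105,(443,65)),("black",80,(455,-99))] if n=="scene" else [("blue",170,(613,154))])
E
```

```text
shift [ 0.7  1.6 71.6] turn 0.003 q [-0.69  0.45  1.78  0.    0.91 -0.77]
blue [615.7 156.9 171.3] 137 [614.3 154.9] 516
green [ 472.5 -296.5  131. ] 65 [ 470.7 -299.4] 276
yellow [446.3  67.5 106.3] 91 [444.2  65.2] 188
black [458.4 -97.7  80.9] 74 [457.4 -99.1] 63
blue [610.3 153.  169.9] 95 [610.9 153.8] 145
```

{"fn": "jog_arm", "kwargs": {"moves": [[[0, 1, 20], 0, 0.8], [[0, 1, 40], 0, 0.8], [[0, 1, 60], 0, 0.8], [[0, 1, 71], 0, 0.8], [[0, 1, 71], 0, 0.7]]}}

```text
t: 7.47
eef_pos: [470.0, -297.6, 96.1]
tcp_rot: [-3.14, -0.002, 1.655]
ft_force: [0.1, 0.7, 0.6]
opening: 0.771
grip_force: 0.0
```

{"fn": "jog_arm", "kwargs": {"moves": [[[0, 0, 0], 0, 0.5], [[0, 0, 0], 0, 0.4], [[0, 0, 0], 0, 0.3], [[0, 0, 0], 0, 0.2], [[0, 0, 0], 0, 0]]}}

```text
t: 7.88
eef_pos: [470.0, -299.1, 97.8]
tcp_rot: [3.141, 0.001, 1.654]
ft_force: [-0.3, -0.7, -0.3]
opening: 0.439
grip_force: 0.0
```

{"fn": "jog_arm", "kwargs": {"moves": [[[0, 0, 0], 0, 0], [[0, 0, 0], 0, 0], [[0, 0, 0], 0, 0], [[0, 0, 0], 0, 0], [[0, 0, 0], 0, 0]]}}

```text
t: 8.3
eef_pos: [469.9, -299.0, 97.2]
tcp_rot: [3.141, 0.0, 1.654]
ft_force: [-0.8, 0.9, 2.1]
opening: 0.267
grip_force: 30.0
```

{"fn": "jog_arm", "kwargs": {"moves": [[[0, 0, 0], 0, 0], [[0, 0, 0], 0, 0], [[0, 0, 0], 0, 0]]}}

```text
t: 8.55
eef_pos: [469.9, -299.0, 97.2]
tcp_rot: [3.141, 0.0, 1.654]
ft_force: [-0.4, -0.4, 3.2]
opening: 0.266
grip_force: 30.0
```

{"fn": "jog_arm", "kwargs": {"moves": [[[0, 0, -8], 0, 0], [[0, 0, -20], 0, 0], [[0, 0, -40], 0, 0], [[0, 0, -60], 0, 0], [[0, 0, -70], 0, 0]]}}

```text
t: 8.97
eef_pos: [470.2, -299.2, 169.3]
tcp_rot: [3.14, 0.001, 1.654]
ft_force: [-0.0, -0.7, -1.0]
opening: 0.265
grip_force: 30.0
```

{"fn": "jog_arm", "kwargs": {"moves": [[[0, 0, 0], 0, 0]]}}

```text
t: 9.05
eef_pos: [470.4, -299.4, 169.2]
tcp_rot: [3.139, 0.002, 1.654]
ft_force: [0.0, -0.2, -2.2]
opening: 0.269
grip_force: 30.0
```

```bash
python3 go.py 619.5 69 165; python3 held.py
```

```text
shift [354.8 179.1   3.8] turn 0.006 q [-0.69  0.45  1.78  0.    0.91 -0.77]
[ 470.4 -299.4  169.2]
scene 414 [ 74.   76.5  77.2 120.3 159.5]
60 18 [ 470.6 -300.4]
80 87 [ 472.2 -300.8]
100 101 [ 472.2 -299.5]
120 99 [ 472.3 -299.5]
140 104 [ 471.9 -300.2]
```

{"fn": "jog_arm", "kwargs": {"moves": [[[14, 7, 0], 0, 0], [[44, 22, 0], 0, 0], [[74, 37, 0], 0, 0], [[104, 52, 0], 0, 0], [[134, 67, 0], 0, 0]]}}

```text
t: 9.52
eef_pos: [525.3, -158.3, 165.7]
tcp_rot: [-3.14, -0.001, 1.653]
ft_force: [-0.5, -0.2, -1.6]
opening: 0.269
grip_force: 30.0
```

{"fn": "jog_arm", "kwargs": {"moves": [[[30, 15, 0], 0, 0], [[60, 30, 0], 0, 0], [[90, 45, 0], 0, 0], [[120, 60, 0], 0, 0], [[150, 75, 0], 0, 0]]}}

```text
t: 9.93
eef_pos: [587.6, -2.4, 165.6]
tcp_rot: [-3.14, -0.001, 1.654]
ft_force: [1.4, -1.0, -1.8]
opening: 0.274
grip_force: 30.0
```

{"fn": "jog_arm", "kwargs": {"moves": [[[30, 15, 0], 0, 0], [[54, 27, 0], 0, 0], [[72.5, 36.8, 0], 0, 0], [[72.5, 36.8, 0], 0, 0], [[72.5, 36.8, 0], 0, 0]]}}

```text
t: 10.35
eef_pos: [617.9, 72.0, 165.5]
tcp_rot: [-3.139, -0.0, 1.656]
ft_force: [0.9, -0.0, -1.3]
opening: 0.265
grip_force: 30.0
```

{"fn": "jog_arm", "kwargs": {"moves": [[[0, 0, 15], 0, 0], [[0, 0, 30], 0, 0], [[0, 0, 45], 0, 0], [[0, 0, 52], 0, 0], [[0, 0, 52], 0, 0]]}}

```text
t: 10.77
eef_pos: [617.4, 70.2, 113.3]
tcp_rot: [-3.138, -0.0, 1.653]
ft_force: [0.5, 0.4, -2.4]
opening: 0.27
grip_force: 30.0
```

```bash
python3 held.py
```

```text
[617.4  70.2 113.3]
scene 396 [ 22.5  24.   25.5  67.2 104.1]
20 69 [618.4  69.6]
40 93 [618.9  70.1]
60 100 [618.9  70.1]
80 106 [618.8  69.6]
100 28 [618.9  69.2]
```

{"fn": "jog_arm", "kwargs": {"moves": [[[0.3, 2, 0], 0, 0], [[0.3, 2, 0], 0, 0], [[0.3, 2, 1], 0, 0], [[0.3, 2, 2], 0, 0], [[0.3, 2, 2], 0, 0]]}}

```text
t: 11.23
eef_pos: [620.4, 71.6, 113.2]
tcp_rot: [3.141, -0.0, 1.654]
ft_force: [-0.6, -0.5, -2.9]
opening: 0.27
grip_force: 30.0
```

```bash
python3 held.py
```

```text
[620.4  71.6 113.2]
scene 397 [ 22.1  23.7  24.2  66.8 103.5]
20 75 [621.9  70.8]
40 92 [622.1  71.3]
60 97 [622.   71.5]
80 104 [621.7  71.3]
100 29 [621.7  71.2]
```

{"fn": "jog_arm", "kwargs": {"moves": [[[-0.6, -0.9, 1], 0, 0], [[-0.6, -0.9, 2], 0, 0], [[-0.6, -0.9, 2], 0, 0], [[-0.6, -0.9, 2], 0, 0]]}}

```text
t: 11.62
eef_pos: [619.6, 70.9, 111.8]
tcp_rot: [3.141, 0.0, 1.654]
ft_force: [-1.3, -0.6, 4.6]
opening: 0.268
grip_force: 30.0
```

```bash
python3 held.py
```

```text
[619.6  70.9 111.8]
scene 397 [ 22.3  22.5  23.   65.8 102.9]
20 81 [620.9  70.2]
40 91 [621.3  70.7]
60 97 [621.3  70.9]
80 108 [621.1  70.2]
100 20 [620.7  69.9]
```

The green bottle is in contact and centred. I'll release it and go on to yellow.

{"fn": "jog_arm", "kwargs": {"moves": [[[0, 0, 0], 0, 0.4], [[0, 0, 0], 0, 0.5], [[0, 0, 0], 0, 0.6], [[0, 0, 0], 0, 0.7], [[0, 0, 0], 0, 0.8]]}}

```text
t: 12.08
eef_pos: [619.6, 71.0, 111.1]
tcp_rot: [3.142, -0.0, 1.654]
ft_force: [0.2, -0.4, -0.4]
opening: 0.565
grip_force: 0.0
```

{"fn": "jog_arm", "kwargs": {"moves": [[[0, 0, 0], 0, 0.8], [[0, 0, -10], 0, 0.8], [[0, 0, -30], 0, 0.8], [[0, 0, -55], 0, 0.8], [[0, 0, -85], 0, 0.8]]}}

```text
t: 12.5
eef_pos: [619.0, 70.9, 196.7]
tcp_rot: [-3.14, -0.0, 1.654]
ft_force: [-0.6, -0.7, 0.1]
opening: 0.798
grip_force: 0.0
```

```bash
python3 go.py 443 65 145
```

```text
shift [   8.7 -175.8   52.1] turn 0.006 q [ 0.01  0.51  1.58  0.    1.05 -0.07]
```

{"fn": "jog_arm", "kwargs": {"moves": [[[2, -35, 0], 0, 0.8], [[4, -70, 0], 0, 0.8], [[6, -105, 0], 0, 0.8], [[8, -140, 0], 0, 0.8], [[8.7, -175.8, 10], 0, 0.8]]}}

```text
t: 12.92
eef_pos: [442.8, 65.1, 187.8]
tcp_rot: [3.138, 0.0, 1.654]
ft_force: [0.2, -0.1, -0.1]
opening: 0.8
grip_force: 0.0
```

{"fn": "jog_arm", "kwargs": {"moves": [[[0, 0, 20], 0, 0.8], [[0, 0, 41], 0, 0.8], [[0, 0, 41], 0, 0.8]]}}

```text
t: 13.17
eef_pos: [442.4, 65.0, 143.7]
tcp_rot: [-3.139, -0.0, 1.654]
ft_force: [-0.7, 0.1, -0.0]
opening: 0.801
grip_force: 0.0
```

```bash
python3 go.py 443 65.2 72; python3 - <<'E'
from m import *
p,d,w=cloud("scene")
bottles([w],0,[("blue",170,(613,154)),("green",145,(619,70)),("yellow",105,(443,65)),("black",80,(455,-99))])
E
```

```text
shift [ 0.2  0.8 71.7] turn 0.006 q [-0.    0.35  2.06  0.    0.74 -0.09]
blue [615.6 156.8 171.4] 135 [614.3 154.9] 510
green [622.4  72.9 146.2] 114 [620.9  70.5] 382
yellow [446.1  67.4 106.6] 90 [444.5  65.3] 188
black [458.8 -96.4  81. ] 74 [457.3 -99.2] 70
```

{"fn": "jog_arm", "kwargs": {"moves": [[[0, 0, 20], 0, 0.8], [[0, 0, 40], 0, 0.8], [[0, 0, 60], 0, 0.8], [[0, 0, 71], 0, 0.8], [[0, 0, 71], 0, 0.7]]}}

```text
t: 13.63
eef_pos: [443.8, 65.0, 73.5]
tcp_rot: [-3.14, -0.0, 1.654]
ft_force: [-0.2, -0.2, 0.7]
opening: 0.773
grip_force: 0.0
```

{"fn": "jog_arm", "kwargs": {"moves": [[[0, 0, 0], 0, 0.5], [[0, 0, 0], 0, 0.4], [[0, 0, 0], 0, 0.3], [[0, 0, 0], 0, 0.2], [[0, 0, 0], 0, 0]]}}

```text
t: 14.05
eef_pos: [444.0, 65.1, 74.8]
tcp_rot: [3.14, 0.0, 1.654]
ft_force: [-0.2, -0.4, 0.1]
opening: 0.434
grip_force: 0.0
```

{"fn": "jog_arm", "kwargs": {"moves": [[[0, 0, 0], 0, 0], [[0, 0, 0], 0, 0], [[0, 0, 0], 0, 0], [[0, 0, 0], 0, 0], [[0, 0, 0], 0, 0]]}}

```text
t: 14.47
eef_pos: [443.7, 65.1, 74.2]
tcp_rot: [-3.142, -0.0, 1.654]
ft_force: [-0.3, 0.2, 2.2]
opening: 0.268
grip_force: 30.0
```

{"fn": "jog_arm", "kwargs": {"moves": [[[0, 0, 0], 0, 0], [[0, 0, 0], 0, 0], [[0, 0, 0], 0, 0]]}}

```text
t: 14.72
eef_pos: [443.7, 65.0, 74.2]
tcp_rot: [3.141, -0.0, 1.654]
ft_force: [-0.8, 0.2, 4.5]
opening: 0.267
grip_force: 30.0
```

{"fn": "jog_arm", "kwargs": {"moves": [[[0, 0, -8], 0, 0], [[0, 0, -20], 0, 0], [[0, 0, -40], 0, 0], [[0, 0, -60], 0, 0], [[0, 0, -70], 0, 0]]}}

```text
t: 15.13
eef_pos: [444.0, 65.1, 146.3]
tcp_rot: [3.14, 0.0, 1.654]
ft_force: [0.1, 0.0, -1.1]
opening: 0.268
grip_force: 30.0
```

{"fn": "jog_arm", "kwargs": {"moves": [[[0, 0, 0], 0, 0], [[0, 0, 0], 0, 0]]}}

```text
t: 15.3
eef_pos: [443.7, 65.0, 144.4]
tcp_rot: [3.141, -0.0, 1.654]
ft_force: [0.1, 0.5, -2.3]
opening: 0.271
grip_force: 30.0
```

```bash
python3 go.py 626 -14 145; python3 held.py
```

```text
shift [-93.9 175.2  -0.4] turn 0.006 q [-0.    0.34  2.06  0.    0.74 -0.09]
[443.7  65.  144.4]
scene 335 [ 73.5  74.5  75.6 107.2 134.9]
60 23 [444.3  64.6]
80 103 [444.6  65.2]
100 112 [445.1  65.4]
120 97 [444.7  64.9]
```

{"fn": "jog_arm", "kwargs": {"moves": [[[-10, 12, 0], 0, 0], [[-30, 36, 0], 0, 0], [[-50, 60, 0], 0, 0], [[-70, 84, 0], 0, 0], [[-88, 108, 0], 0, 0]]}}

```text
t: 15.77
eef_pos: [559.2, -14.8, 142.8]
tcp_rot: [-3.14, -0.001, 1.654]
ft_force: [0.5, 0.3, -1.6]
opening: 0.269
grip_force: 30.0
```

{"fn": "jog_arm", "kwargs": {"moves": [[[-5.7, 24, 0], 0, 0], [[-5.7, 48, 0], 0, 0], [[-5.7, 67.7, 0], 0, 0], [[-5.7, 67.7, 0], 0, 0], [[-5.7, 67.7, 0], 0, 0]]}}

```text
t: 16.18
eef_pos: [626.1, -13.7, 142.2]
tcp_rot: [-3.139, -0.001, 1.654]
ft_force: [-0.7, -0.2, -1.5]
opening: 0.268
grip_force: 30.0
```

{"fn": "jog_arm", "kwargs": {"moves": [[[0, 0, 15], 0, 0], [[0, 0, 30], 0, 0], [[0, 0, 45], 0, 0], [[0, 0, 52], 0, 0], [[0, 0, 52], 0, 0]]}}

```text
t: 16.6
eef_pos: [624.9, -13.6, 90.4]
tcp_rot: [-3.138, -0.001, 1.654]
ft_force: [0.4, -0.1, -1.5]
opening: 0.263
grip_force: 30.0
```

{"fn": "jog_arm", "kwargs": {"moves": [[[0, 0, 0], 0, 0], [[0, 0, 0], 0, 0]]}}

```text
t: 16.77
eef_pos: [626.6, -13.8, 92.8]
tcp_rot: [3.141, 0.0, 1.654]
ft_force: [0.5, 0.6, -1.2]
opening: 0.265
grip_force: 30.0
```

```bash
python3 held.py
```

```text
[626.6 -13.8  92.8]
scene 297 [22.1 24.  24.3 56.7 84.2]
20 68 [628.  -13.9]
40 93 [628.2 -13.3]
60 110 [628.1 -13.8]
80 26 [627.8 -13.8]
```

Yellow is centred to within 1 mm. I'll lower the last 4 mm.

{"fn": "jog_arm", "kwargs": {"moves": [[[0, -0.6, 2], 0, 0], [[0, -0.6, 3], 0, 0], [[0, -0.6, 4], 0, 0], [[0, -0.6, 4], 0, 0], [[0, -0.6, 4], 0, 0]]}}

```text
t: 17.23
eef_pos: [626.0, -13.9, 89.0]
tcp_rot: [3.141, 0.0, 1.654]
ft_force: [-2.5, -0.4, 5.9]
opening: 0.269
grip_force: 30.0
```

```bash
python3 held.py
```

```text
[626.  -13.9  89. ]
scene 273 [22.2 22.6 23.6 53.6 80.3]
20 68 [627.4 -13.7]
40 94 [627.5 -13.3]
60 104 [627.5 -13.7]
```

{"fn": "jog_arm", "kwargs": {"moves": [[[0, 0, 0], 0, 0.4], [[0, 0, 0], 0, 0.5], [[0, 0, 0], 0, 0.6], [[0, 0, 0], 0, 0.7], [[0, 0, 0], 0, 0.8]]}}

```text
t: 17.7
eef_pos: [626.0, -13.8, 88.0]
tcp_rot: [3.142, -0.0, 1.654]
ft_force: [0.2, 0.7, -0.3]
opening: 0.564
grip_force: 0.0
```

{"fn": "jog_arm", "kwargs": {"moves": [[[0, 0, 0], 0, 0.8], [[0, 0, -10], 0, 0.8], [[0, 0, -30], 0, 0.8], [[0, 0, -55], 0, 0.8], [[0, 0, -85], 0, 0.8]]}}

```text
t: 18.12
eef_pos: [625.4, -13.8, 173.8]
tcp_rot: [-3.14, -0.001, 1.654]
ft_force: [0.6, 0.4, 0.3]
opening: 0.795
grip_force: 0.0
```

```bash
python3 go.py 455.7 -99.4 120
```

```text
shift [ -71.3 -176.1   54.1] turn 0.006 q [-0.13  0.53  1.6   0.    1.01 -0.21]
```

{"fn": "jog_arm", "kwargs": {"moves": [[[-14, -35, 0], 0, 0.8], [[-28, -70, 0], 0, 0.8], [[-42, -105, 0], 0, 0.8], [[-57, -140, 0], 0, 0.8], [[-71.3, -176.1, 10], 0, 0.8]]}}

```text
t: 18.53
eef_pos: [455.6, -100.1, 164.9]
tcp_rot: [3.138, 0.002, 1.654]
ft_force: [0.9, -1.7, -0.1]
opening: 0.801
grip_force: 0.0
```

{"fn": "jog_arm", "kwargs": {"moves": [[[0, 0, 20], 0, 0.8], [[0, 0, 43], 0, 0.8], [[0, 0, 43], 0, 0.8], [[0, 0, 43], 0, 0.8]]}}

```text
t: 18.87
eef_pos: [456.3, -99.5, 120.4]
tcp_rot: [-3.14, -0.001, 1.654]
ft_force: [0.2, -0.5, 0.2]
opening: 0.801
grip_force: 0.0
```

```bash
python3 go.py 455.7 -99.4 46; python3 - <<'E'
from m import *
p,d,w=cloud("scene")
bottles([w],0,[("green",145,(619,70)),("yellow",120,(626,-14)),("black",80,(455,-99))])
E
```

```text
shift [ 0.1 -0.5 74.4] turn 0.006 q [-0.36  0.41  2.04  0.    0.7  -0.44]
green [622.   72.5 146.3] 111 [621.   70.6] 373
yellow [628.5 -11.3 121.2] 95 [627.7 -13.6] 251
black [458.7 -97.1  81.4] 73 [457.  -99.1] 65
```

{"fn": "jog_arm", "kwargs": {"moves": [[[0, 0, 20], 0, 0.8], [[0, 0, 40], 0, 0.8], [[0, 0, 60], 0, 0.8], [[0, 0, 74], 0, 0.8], [[0, 0, 74], 0, 0.7]]}}

```text
t: 19.33
eef_pos: [456.4, -99.2, 45.2]
tcp_rot: [-3.14, -0.001, 1.654]
ft_force: [0.1, -0.2, -0.3]
opening: 0.768
grip_force: 0.0
```

{"fn": "jog_arm", "kwargs": {"moves": [[[0, 0, 0], 0, 0.5], [[0, 0, 0], 0, 0.4], [[0, 0, 0], 0, 0.3], [[0, 0, 0], 0, 0.2], [[0, 0, 0], 0, 0]]}}

```text
t: 19.75
eef_pos: [456.7, -99.6, 46.8]
tcp_rot: [3.14, 0.0, 1.654]
ft_force: [-0.3, -0.4, 0.2]
opening: 0.438
grip_force: 0.0
```

{"fn": "jog_arm", "kwargs": {"moves": [[[0, 0, 0], 0, 0], [[0, 0, 0], 0, 0], [[0, 0, 0], 0, 0], [[0, 0, 0], 0, 0], [[0, 0, 0], 0, 0]]}}

```text
t: 20.17
eef_pos: [456.4, -99.5, 46.2]
tcp_rot: [3.141, -0.0, 1.654]
ft_force: [-1.0, -0.7, 2.1]
opening: 0.269
grip_force: 30.0
```

{"fn": "jog_arm", "kwargs": {"moves": [[[0, 0, 0], 0, 0], [[0, 0, 0], 0, 0], [[0, 0, 0], 0, 0]]}}

```text
t: 20.42
eef_pos: [456.4, -99.5, 46.2]
tcp_rot: [3.142, -0.0, 1.654]
ft_force: [-1.5, -0.5, 2.9]
opening: 0.272
grip_force: 30.0
```

{"fn": "jog_arm", "kwargs": {"moves": [[[0, 0, -8], 0, 0], [[0, 0, -20], 0, 0], [[0, 0, -40], 0, 0], [[0, 0, -60], 0, 0], [[0, 0, -70], 0, 0]]}}

```text
t: 20.83
eef_pos: [456.7, -99.6, 118.3]
tcp_rot: [3.14, 0.001, 1.654]
ft_force: [-0.4, 0.1, -0.9]
opening: 0.27
grip_force: 30.0
```

{"fn": "jog_arm", "kwargs": {"moves": [[[0, 0, 0], 0, 0], [[0, 0, 0], 0, 0]]}}

```text
t: 21.0
eef_pos: [456.4, -99.5, 116.5]
tcp_rot: [3.141, 0.0, 1.654]
ft_force: [-0.4, -0.2, -0.3]
opening: 0.269
grip_force: 30.0
```

```bash
python3 go.py 632.3 -98.5 120; python3 held.py
```

```text
shift [-13.6 175.4  -3.3] turn 0.006 q [-0.36  0.41  2.04  0.    0.68 -0.44]
[456.4 -99.5 116.5]
scene 164 [ 73.2  74.3  74.9  93.1 108.1]
60 21 [457.3 -99.9]
80 97 [457.7 -99. ]
100 46 [457.8 -99.3]
```

{"fn": "jog_arm", "kwargs": {"moves": [[[-4, 12, 0], 0, 0], [[-8, 36, 0], 0, 0], [[-13.7, 60, 0], 0, 0], [[-13.7, 84, 0], 0, 0], [[-13.7, 108, 0], 0, 0]]}}

```text
t: 21.47
eef_pos: [565.7, -104.2, 114.8]
tcp_rot: [-3.14, -0.001, 1.653]
ft_force: [0.5, -0.5, -0.7]
opening: 0.269
grip_force: 30.0
```

{"fn": "jog_arm", "kwargs": {"moves": [[[0, 24, 0], 0, 0], [[0, 48, 0], 0, 0], [[0, 67.7, 0], 0, 0], [[0, 67.7, 0], 0, 0], [[0, 67.7, 0], 0, 0]]}}

```text
t: 21.88
eef_pos: [632.2, -98.3, 114.3]
tcp_rot: [-3.139, -0.001, 1.654]
ft_force: [-1.0, -0.2, -0.6]
opening: 0.266
grip_force: 30.0
```

{"fn": "jog_arm", "kwargs": {"moves": [[[0, 0, 15], 0, 0], [[0, 0, 30], 0, 0], [[0, 0, 45], 0, 0], [[0, 0, 52], 0, 0], [[0, 0, 52], 0, 0]]}}

```text
t: 22.3
eef_pos: [630.9, -98.5, 62.3]
tcp_rot: [-3.138, -0.001, 1.654]
ft_force: [-0.4, 0.4, -0.3]
opening: 0.269
grip_force: 30.0
```

{"fn": "jog_arm", "kwargs": {"moves": [[[0, 0, 0], 0, 0], [[0, 0, 0], 0, 0]]}}

```text
t: 22.47
eef_pos: [632.7, -98.7, 64.8]
tcp_rot: [3.141, 0.0, 1.654]
ft_force: [-0.5, 0.7, -1.0]
opening: 0.275
grip_force: 30.0
```

```bash
python3 held.py
```

```text
[632.7 -98.7  64.8]
scene 156 [22.7 22.9 23.3 42.2 56.2]
20 72 [634.4 -98.8]
40 84 [634.3 -98.7]
```

{"fn": "jog_arm", "kwargs": {"moves": [[[0.3, -0.4, 2], 0, 0], [[0.3, -0.4, 3], 0, 0], [[0.3, -0.4, 4], 0, 0], [[0.3, -0.4, 4], 0, 0], [[0.3, -0.4, 4], 0, 0]]}}

```text
t: 22.93
eef_pos: [632.2, -98.4, 60.9]
tcp_rot: [3.141, 0.0, 1.654]
ft_force: [-1.8, -0.2, 6.1]
opening: 0.268
grip_force: 30.0
```

```bash
python3 held.py
```

```text
[632.2 -98.4  60.9]
scene 139 [22.  22.2 22.2 37.5 52.1]
20 76 [634.  -98.7]
40 63 [633.9 -98.1]
```

In contact. I'll release, back away and do a final check.

{"fn": "jog_arm", "kwargs": {"moves": [[[0, 0, 0], 0, 0.4], [[0, 0, 0], 0, 0.5], [[0, 0, 0], 0, 0.6], [[0, 0, 0], 0, 0.7], [[0, 0, 0], 0, 0.8]]}}

```text
t: 23.4
eef_pos: [632.1, -98.3, 60.0]
tcp_rot: [-3.142, -0.0, 1.654]
ft_force: [0.7, -0.6, -0.4]
opening: 0.562
grip_force: 0.0
```

{"fn": "jog_arm", "kwargs": {"moves": [[[0, 0, 0], 0, 0.8], [[0, 0, -10], 0, 0.8], [[0, 0, -35], 0, 0.8], [[0, 0, -70], 0, 0.8], [[0, 0, -110], 0, 0.8]]}}

```text
t: 23.82
eef_pos: [631.4, -98.1, 170.7]
tcp_rot: [-3.139, -0.001, 1.654]
ft_force: [0.6, -1.4, 0.4]
opening: 0.795
grip_force: 0.0
```

{"fn": "jog_arm", "kwargs": {"moves": [[[-30, -20, 0], 0, 0.8], [[-60, -50, 0], 0, 0.8], [[-90, -80, 0], 0, 0.8], [[-120, -110, 0], 0, 0.8], [[-150, -130, 0], 0, 0.8]]}}

```text
t: 24.23
eef_pos: [512.9, -259.4, 171.1]
tcp_rot: [3.141, 0.0, 1.654]
ft_force: [1.1, -0.3, 0.3]
opening: 0.8
grip_force: 0.0
```

{"fn": "jog_arm", "kwargs": {"moves": [[[0, 0, 0], 0, 0.8], [[0, 0, 0], 0, 0.8]]}}

```text
t: 24.4
eef_pos: [514.2, -260.2, 170.9]
tcp_rot: [3.141, 0.0, 1.65]
ft_force: [-0.1, -0.0, -0.2]
opening: 0.801
grip_force: 0.0
```

```bash
python3 - <<'E'
from m import *
for n in["scene","top"]:
    p,d,w=cloud(n)
    bottles([w],0,[("blue",170,(613,154)),("green",145,(619,70)),("yellow",120,(626,-14)),("black",95,(632,-99))])
    cv2.imwrite(f"pics/{n}9.png",p[:,:,::-1])
E
```

```text
blue [615.5 156.7 171.3] 136 [614.3 154.9] 507
green [622.3  72.8 146.4] 114 [621.   70.6] 379
yellow [628.8 -11.1 121.5] 97 [627.6 -13.4] 253
black [635.1 -96.2  96.3] 83 [633.7 -98.3] 129
blue [610.5 153.1 170. ] 94 [610.8 153.7] 151
green [616.7  69.  145.1] 86 [617.5  69.3] 95
yellow [623.1 -14.5 120. ] 87 [624.  -14.8] 65
black [629.6 -98.8  95.4] 81 [630.1 -99.5] 40
```

View pics/scene9.png

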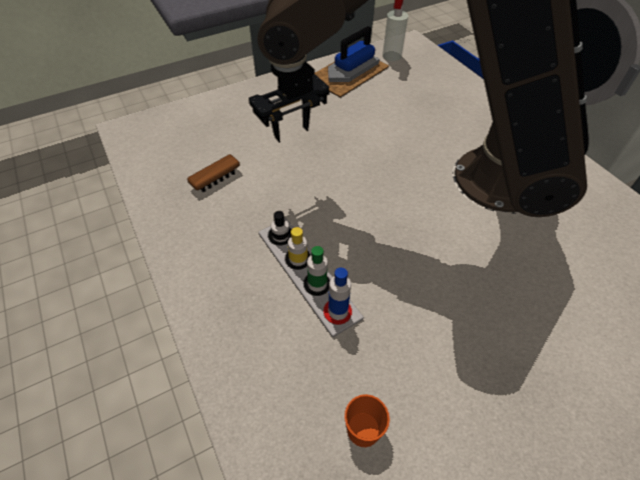

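View pics/top9.png

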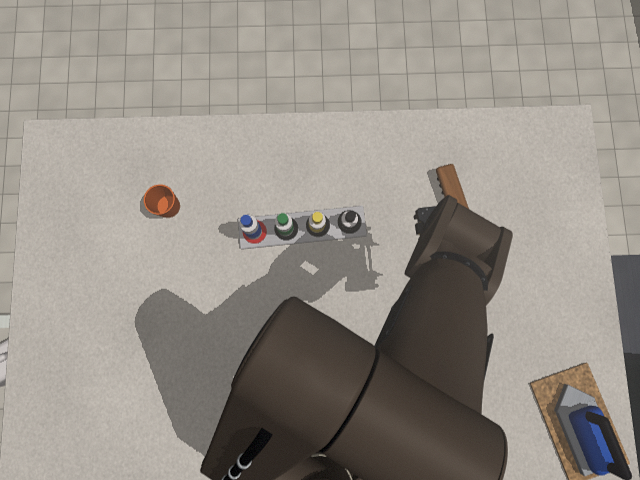

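All four bottles stand upright and centred: blue on red at scene pixel (338,300), then green (317,272), yellow (297,248) and black (280,228). The cup and brush are unmoved and the gripper is clear.

```bash
python3 -c "from cell import env; print(env.job_done())"
```

```text
the job is handed in; nothing more can be done
None
```

The job is handed in: all four bottles stand upright on their mats, blue on red, then green, yellow and black, each within about 2 mm of its mat centre by the cameras; the brush and cup were left alone, the gripper is empty and clear, and it took about 24 s.

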